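# Pin the trolley wheel onto its axle

## Task

Lock the trolley wheel onto its axle: take the hitch pin out of its stowing tube, push it down through the cross hole near the axle's end until its collar rests on the axle, then swing its wire loop over the axle's end until the loop's bar snaps behind the pin's tip. Feel your way and ease the parts together, pressing no harder than about 20 N anywhere, do not drop the pin, leave the other things on the bench alone, and let go at the end.

Things in the scene. Friction and masses are not known exactly. Their poses are not given: they have to be found in the camera images.
- axle_mid (a point): Where the hole would be with the axle in mid position, on the flat top of a bare steel axle 25 mm square, level, top 87.5 mm up. x points along the axle to its free end, z up. The axle is clamped anywhere within 9 mm either way along x and its place is not measured: find the hole by sight or by feel. The hole is on the axle's centre line, round, 11 mm wide, vertical, right through, without lead-in
- bracket: Grey steel trolley bracket fixed to the bench; origin on the bench, 40 mm behind axle_mid along x, axes as there. Its axle carries a black wheel 80 mm in diameter, top 115 mm up. Measured from the hole, which moves with the axle: the axle ends 14 mm beyond it (+x); a washer 40 mm wide begins 17 mm behind it, the wheel 26 mm behind it. Base plate 150 x 130 x 8 mm
- stow: Stowing tube fixed to the bench in which the pin stands loose at the start: upright, 25 mm in outer diameter, rim 60 mm above the bench, on a plate 70 mm square. Origin on the bench under the tube's axis
- pin_tab (a point): Point to grip on the hitch pin's upright tab, on the pin's axis, 10 mm below the tab's top. The tab is 12 mm thick along y, 18 mm wide along x, and reaches from 5 to 36 mm above the collar's underside. z points up along the pin, x to the side on which the loop hangs. Wire arms of the loop pass 18 mm to either side (y), 23 mm and more below this point: grip above them
- pin: Steel hitch pin, about 130 g, standing in the tube with its collar (18 mm wide, 5 mm thick) on the rim. Origin on its axis at the collar's underside, which rests on the axle's top when the pin is home; axes as pin_tab, which is 26 mm above. The shank below is 10 mm in diameter and ends in a half-round tip 43 mm below the origin. The loop's hinge line is parallel to y at x = -10, z = 3 mm
- loop (a joint): Angle of the pin's wire loop (rad): 0 with its arms level towards the pin's +x, growing as it swings down about the hinge line; stays where it is left. Its bar meets the pin's tip at about 1.2, is sprung outward along the arms (2.5 N/mm, 2 to 3 mm), passes the tip at about 1.33 and snaps behind it to a stop at 1.54. The snap takes 3 to 8 N at the bar, more nearer the hinge
- loop_bar (a point): Middle of the loop's end, 3 mm inside the bar's centre line, 44 mm from the hinge line; x points from hinge to bar, y along the bar. The loop: two straight 5 mm wires at y = -18 and +18 mm joined by a 5 mm bar, so that it straddles the axle with 3 mm to spare each side. Fingers opened to clear the axle (about 34 mm) and astride it can push both arms
- tin: Closed green paint tin, 68 mm in diameter, 70 mm high, origin under its centre; a bystander
- spare: Spare black rubber wheel lying flat, 80 mm in diameter, 30 mm thick, origin under its centre; a bystander
- wrench: Steel open-ended wrench, 160 mm long, lying flat; a bystander

How it is judged:
By the outcome, as a careful person would: the job done as asked, in the order asked, and still so for the second after the job is handed in, with the robot touching nothing.
It also fails if it takes over 67 s, if anything falls off the work surface, if the arm or the gripper's body presses on something with over 40 N, if the wrist force passes 120 N, or if a joint passes its speed limit or range.

## Robot

A 6-joint arm with a two-finger parallel gripper is mounted at the origin on the work surface. World frame = base frame: x ahead of the robot, y to its left, z up, the work surface at z = 0. Lengths are in mm, angles in rad, forces in N, time in s.
With the tool pointing down it reaches from about 300 to 775 mm from the base axis. Payload 14.6 kg.
Tool frame: the origin (TCP) lies at the very end of the fingers, on their centre line; the grasp point (between the pads) lies 19 mm behind it (manip.grip_point_offset is the distance from the TCP to the grasp point, in mm); z points along the fingers, y is the line along which they close (so a half turn about z gives the same grasp; the last joint's range is limited). The gripper opens to 94 mm and grips with 3 to 60 N. Pads are 16 mm wide; open, the fingers measure 119 mm over their backs; the gripper's body (75 mm by 177 mm) begins 78 mm behind the grasp point.
Start: joints at [-1.376, 0.3, 1.521, -0, 1.321, -0.067], TCP at [142.344, -531.25, 165.546] pointing down, gripper open.
Joint ranges: [-3.03, 3.03], [-0.79, 2.21], [0.23, 2.52], [-1.04, 4.18], [0, 3.07], [-2.55, 2.55]. Speed limits (rad/s): [2.22, 2.22, 2.57, 3.14, 3.14, 3.14].

## Interface

Orientations are given as [roll, pitch, yaw] about the fixed x, y, z axes, in that order (R = Rz(yaw) Ry(pitch) Rx(roll)).
In Python, from cell import telemetry, eyes, manip gives the robot as it stands.
- The arm moves only by the tool play_rows, never from a script. Its arguments are lists of equal length, an entry for each row: "translation": the shift along the world's x, y, z in m, a list of three; "yaw": the turn about the world's z in rad. A call has 1 to 12 rows; each row is the pose to reach, as a shift and turn from the pose commanded when the call began; what a row does not reach only later rows make up. A row lasts 1/8 s, in which the tool goes at most 62.5 mm and 10.7 degrees, less where a joint would pass 70% of its speed; a pose out of reach is approached as far as the arm can. A call with a gripper value outside its range is refused whole. "hand" is the opening, from 0 (shut) to 1 (fully open), set as the call begins (left out, the last holds). The fingers move at their own pace and stop on an object; "force" is the grip in N (left out, the last holds). Time passes only in rows, so rows that repeat a pose let the fingers close. It gives the time, the measured TCP pose, the force, the opening and the grip force at its end, in the units of the state.
- telemetry.read_state(): the state, without advancing time (a new reading comes with each control period).
- eyes.camera(name): name is "side" or "top" or "wrist"; returns a dict with "pixels" (420x560x3 uint8, red, green, blue), "fx", "fy", "cx", "cy" (pixels), "cam_to_world" (4x4, takes a point from camera to world coordinates); the wrist camera has in their place "T_tool_cam" (4x4, takes a point from camera to tool coordinates, whose origin is the TCP and whose axes are the flange's). Camera axes: x right, y up, looking along -z (the intrinsics and any distortion apply to the point x, -y, -z); pixel columns grow to the right and rows downward; lengths in mm; the calibration is good to about 2 mm. A picture is of the moment at which its call begins: read the wrist's pose just before it. There is no depth.
- manip.sign_off(): hands the job in; it is judged then, once.
The state is a dict: "clock": time; "joints": joint angles; "qd": joint speeds; "effort": joint torques, N m; "eef_pos": TCP position; "eef_rot": TCP orientation; "wrist_force": force on the tool from outside, world axes, zero at the start; "moment": the same for the moment, N m; "finger_gap": finger opening in mm; "finger_force": force on a finger pad.
Only numpy, scipy, OpenCV 4.12 (cv2) and the standard library are available. Lean on these libraries where they do the work, as an engineer would, in place of code of your own. Each camera call takes 0.05 s, during which the arm holds its last target. There are 200 camera calls.

## Working session

There is one attempt and no reset: what is moved stays moved. The work goes in short steps, Python scripts to look and compute and a tool call to move; the robot and the scene stay as the last step left them, time stands still between calls to the robot, and variables do not carry over. Pictures are saved under pics/ and viewed, at most 10 in all, crops included, and the job is handed in when it is done.

Besides the shell and the picture viewer there is one more tool, called by a JSON object that holds its "name" and its "arguments". play_rows: Moves the arm, as the interface text tells. Its arguments: {"type":"object","properties":{"translation":{"type":"array","items":{"type":"array","items":{"type":"number"}}},"yaw":{"type":"array","items":{"type":"number"}},"hand":{"type":"number"},"force":{"type":"number"}},"required":["translation","yaw"]}

```bash
mkdir -p pics; cat > h.py <<'E'
from cell import telemetry, eyes, manip
import numpy as np, cv2
from scipy.spatial.transform import Rotation as R
def snap(name,fn=None):
    s=telemetry.read_state(); c=eyes.camera(name)
    if name=='wrist':
        T=np.eye(4);T[:3,:3]=R.from_euler('xyz',s['eef_rot']).as_matrix();T[:3,3]=s['eef_pos']
        c['cam_to_world']=T@np.array(c['T_tool_cam'])
    np.savez('pics/'+(fn or name)+'.npz',**{k:np.array(v) for k,v in c.items()})
    cv2.imwrite('pics/'+(fn or name)+'.png',c['pixels'][:,:,::-1]); return c
def load(fn): return dict(np.load('pics/'+fn+'.npz'))
def ray(c,u,v):
    M=np.array(c['cam_to_world']); K=np.array([[c['fx'],0,c['cx']],[0,c['fy'],c['cy']],[0,0,1]],float)
    d=np.array(c['dist'],float) if 'dist' in c else None
    if 'distortion' in c: d=np.array(c['distortion'],float)
    p=cv2.undistortPoints(np.array([[[u,v]]],float),K,d)[0,0]
    return M[:3,3],M[:3,:3]@np.array([p[0],-p[1],-1])
def atz(c,u,v,z):
    o,d=ray(c,u,v); return (o+d*(z-o[2])/d[2]).round(1)
def proj(c,P):
    M=np.array(c['cam_to_world']); p=M[:3,:3].T@(np.array(P,float)-M[:3,3])
    return np.array([c['cx']+c['fx']*p[0]/-p[2], c['cy']+c['fy']*-p[1]/-p[2]]).round(1)
E
python3 - <<'E'
from h import *
print(telemetry.read_state())
a=snap('top');b=snap('side');print({k:(v if k!='pixels' else 0) for k,v in a.items()});print({k:(v if k!='pixels' else 0) for k,v in b.items()})
E
```

```text
{'clock': 0.0, 'joints': array([-1.37558603e+00,  3.00470152e-01,  1.52157608e+00, -3.51157695e-05,
        1.32069762e+00, -6.66047926e-02]), 'qd': array([ 0.00046421,  0.00080388,  0.00097476,  0.00140879, -0.0005594 ,
       -0.00160319]), 'effort': array([ 9.23306798e-04, -5.31810522e+01, -3.52738094e+01,  7.09072757e-02,
        2.43613205e-02, -9.02736565e-05]), 'eef_pos': array([ 142.28353862, -530.95936476,  164.98899151]), 'eef_rot': array([-3.14044174e+00, -4.26811054e-05,  2.61823778e-01]), 'wrist_force': array([-0.43202827, -0.39908234, -0.15935344]), 'moment': array([-0.00724917, -0.03065595, -0.00613855]), 'finger_force': 0.0, 'finger_gap': 94.33718272620816}
{'pixels': 0, 'fx': 499.8583610412644, 'fy': 499.8583610412644, 'cx': 275.98860321229216, 'cy': 214.29579787001603, 'cam_to_world': array([[ 8.03130908e-03,  9.94673435e-01, -1.02763106e-01,
         5.04774798e+02],
       [-9.99954492e-01,  7.45951579e-03, -5.94728414e-03,
        -1.77041320e+01],
       [-5.14904253e-03,  1.02806194e-01,  9.94688079e-01,
         1.08034312e+03],
       [ 0.00000000e+00,  0.00000000e+00,  0.00000000e+00,
         1.00000000e+00]])}
{'pixels': 0, 'fx': 535.9904245001237, 'fy': 535.9904245001237, 'cx': 279.73883759429054, 'cy': 201.15159900155547, 'cam_to_world': array([[-8.55962758e-01,  3.50768091e-01, -3.79854583e-01,
         2.17046766e+02],
       [-5.17027342e-01, -5.76089139e-01,  6.33090855e-01,
         6.80486128e+02],
       [ 3.23797093e-03,  7.38297400e-01,  6.74467542e-01,
         7.88483492e+02],
       [ 0.00000000e+00,  0.00000000e+00,  0.00000000e+00,
         1.00000000e+00]])}
```

View pics/top.png

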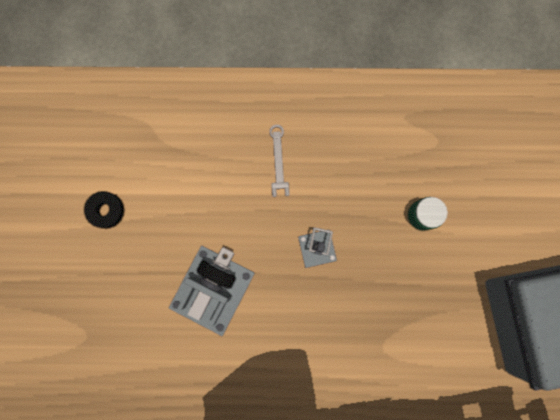

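View pics/side.png

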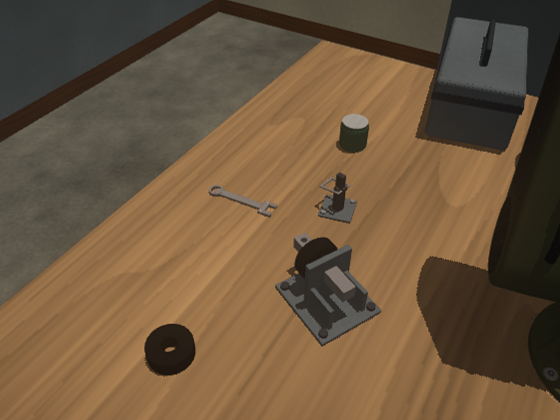

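```bash
python3 - <<'E'
import cv2,numpy as np
a=cv2.imread('pics/top.png');b=cv2.imread('pics/side.png')
r=lambda x,f:cv2.resize(x,None,fx=f,fy=f,interpolation=cv2.INTER_CUBIC)
# top: 165..345 x 220..340 at x4 -> 720x480
A=r(a[220:295,180:345],4.8); B=r(b[165:225,300:365],4); C=r(b[230:290,280:380],4)
bot=np.zeros((240,792,3),np.uint8); bot[:,:260]=B; bot[:,300:700]=C
cv2.imwrite('pics/c1.png',np.clip(1.6*np.vstack([A,bot]).astype(float),0,255))
E
```

```text
[ WARN:0@0.099] global loadsave.cpp:1063 imwrite_ Unsupported depth image for selected encoder is fallbacked to CV_8U.
```

View pics/c1.png

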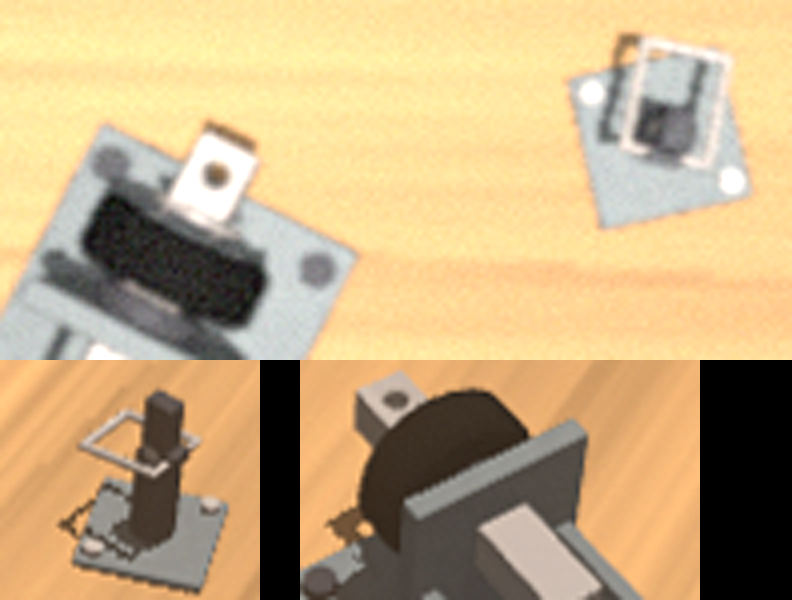

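```bash
python3 - <<'E'
from h import *
c=load('top'); s=load('side')
f=lambda x,y,z:atz(c,180+x/4.8,220+y/4.8,z)
g=lambda x,y,z:atz(s,300+x/4,165+(y-360)/4,z)
k=lambda x,y,z:atz(s,280+(x-300)/4,230+(y-360)/4,z)
print('hole',f(215,173,87.5),k(397,400,87.5))
p,q=f(105,125,8),f(357,257,8);d=q-p;print('plate front',p,q,np.linalg.norm(d),np.arctan2(d[1],d[0])+np.pi/2)
L,M=f(205,133,87.5),f(258,150,87.5);print('axle end',L,M,np.linalg.norm(L-M))
P=[f(*t,4) for t in [(568,80),(708,50),(750,195),(603,228)]];print('stow',P,np.mean(P,0))
H=[f(*t,63) for t in [(645,40),(730,58),(710,165),(624,148)]];print('loop',H,np.mean(H,0))
d=H[0]+H[1]-H[2]-H[3];print('yaw',np.arctan2(d[1],d[0]),np.linalg.norm(d)/2)
d=H[1]-H[0];print(np.arctan2(d[1],d[0])+np.pi/2,np.linalg.norm(d))
print('tabtop side',g(163,403,96),'loop side',[g(*t,63) for t in[(127,415),(82,447),(160,472),(197,442)]])
print('tabtop top',f(685,125,96))
E
```

```text
hole [523.5  89.   87.5] [520.7  88.2  87.5]
plate front [545.9 147.1   8. ] [488.3  33.7   8. ] 127.19009395389247 -0.46997663841700765
axle end [539.9  93.4  87.5] [533.1  71.4  87.5] 23.026940743398793
stow [array([567.9, -59.8,   4. ]), array([ 581.9, -122.6,    4. ]), array([ 517.1, -141.2,    4. ]), array([502. , -75.6,   4. ])] [542.225 -99.8     4.   ]
loop [array([581.7, -90.1,  63. ]), array([ 574.3, -126.2,   63. ]), array([ 528.9, -117.6,   63. ]), array([535.8, -81.3,  63. ])] [ 555.175 -103.8     63.   ]
yaw -0.18832216462296728 46.471631131261184
-0.20218530502014298 36.85064449911293
tabtop side [541.1 -98.8  96. ] loop side [array([ 568.3, -117.2,   63. ]), array([576.5, -82.1,  63. ]), array([533.3, -85.6,  63. ]), array([ 527.4, -116.7,   63. ])]
tabtop top [ 544.4 -104.2   96. ]
```

{"name": "play_rows", "arguments": {"translation": [[0,0.04,0.01],[0,0.085,0.02],[0,0.13,0.03],[0.01,0.18,0.04],[0.05,0.21,0.04],[0.09,0.24,0.04],[0.13,0.27,0.04],[0.17,0.3,0.04],[0.21,0.33,0.04],[0.25,0.355,0.04],[0.29,0.38,0.04],[0.325,0.4,0.04]], "yaw": [0,-0.04,-0.08,-0.12,-0.16,-0.2,-0.24,-0.28,-0.32,-0.37,-0.42,-0.457]}}

```text
clock: 1.6
eef_pos: [468.5, -130.0, 205.3]
eef_rot: [-3.142, 0.0, -0.196]
wrist_force: [-0.4, -0.2, 0.4]
finger_gap: 94.2
finger_force: 0.0
```

```bash
python3 - <<'E'
from h import *
c=snap('wrist','w1');print({k:v for k,v in c.items() if k!='pixels'})
print(proj(c,[541.5,-100.5,96]))
E
```

```text
{'fx': 293.67355868076754, 'fy': 293.67355868076754, 'cx': 279.1961460248131, 'cy': 215.23370483048757, 'T_tool_cam': array([[-1.24514337e-03,  9.61355378e-01,  2.75307624e-01,
         7.96772184e+01],
       [ 9.99998861e-01,  1.43184537e-03, -4.77176371e-04,
         8.83782750e-01],
       [-8.52934016e-04,  2.75306716e-01, -9.61356065e-01,
        -2.19515606e+02],
       [ 0.00000000e+00,  0.00000000e+00,  0.00000000e+00,
         1.00000000e+00]]), 'cam_to_world': array([[-1.95870498e-01,  9.42566619e-01,  2.70560374e-01,
         5.46595031e+02],
       [-9.80629458e-01, -1.88488376e-01, -5.32728752e-02,
        -1.46382894e+02],
       [ 7.84251502e-04, -2.75754057e-01,  9.61227905e-01,
         4.24737194e+02],
       [ 0.00000000e+00,  0.00000000e+00,  0.00000000e+00,
         1.00000000e+00]])}
[238.6 144.3]
```

View pics/w1.png

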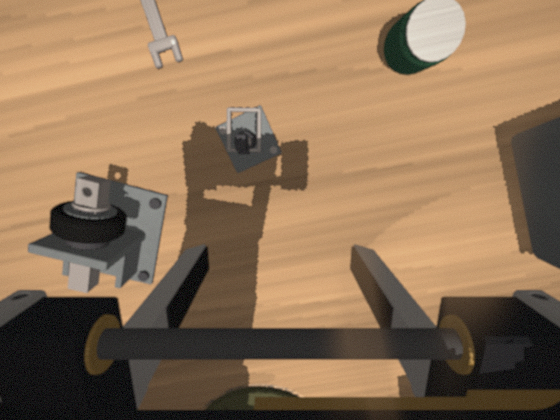

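```bash
python3 - <<'E'
from h import *
c=load('w1');a=cv2.imread('pics/w1.png')
A=cv2.resize(a[95:180,210:290],None,fx=6,fy=6,interpolation=cv2.INTER_CUBIC)
B=cv2.resize(a[165:225,65:115],None,fx=6,fy=6,interpolation=cv2.INTER_CUBIC)
o=np.zeros((510,780,3),np.uint8);o[:,:480]=A;o[:360,480:]=B
cv2.imwrite('pics/c2.png',np.clip(1.6*o.astype(float),0,255).astype(np.uint8))
E
```

```text
(no output)
```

View pics/c2.png

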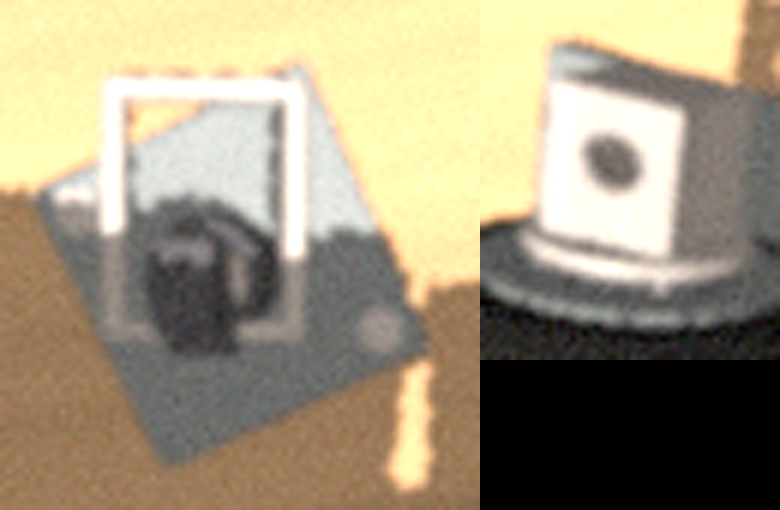

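```bash
python3 - <<'E'
from h import *
c=load('w1')
f=lambda x,y,z:atz(c,210+x/6,95+y/6,z)
H=[f(*t,63) for t in [(115,90),(293,90),(293,330),(115,330)]];print('loop',H,np.mean(H,0))
d=H[0]+H[1]-H[2]-H[3];print(np.arctan2(d[1],d[0]),np.linalg.norm(d)/2,np.linalg.norm(H[0]-H[1]))
print('tab',f(192,298,96))
P=[f(*t,4) for t in [(300,65),(428,350),(170,465),(40,195)]];print(np.mean(P,0))
k=lambda x,y,z:atz(c,65+(x-480)/6,165+y/6,z)
print('hole',k(612,162,87.5))
E=[k(*t,87.5) for t in [(552,78),(685,108),(670,255),(538,232)]];print(E)
d=E[0]+E[1]-E[2]-E[3];print(np.arctan2(d[1],d[0]));d=E[1]-E[0];print(np.linalg.norm(d),np.arctan2(d[1],d[0])+np.pi/2)
E
```

```text
loop [array([580.9, -94.3,  63. ]), array([ 574.2, -128. ,   63. ]), array([ 529.8, -118.3,   63. ]), array([536.8, -83.3,  63. ])] [ 555.425 -105.975   63.   ]
-0.22976766664479253 45.44430657409133 34.3595692638892
tab [ 540.4 -104.1   96. ]
[ 542.425 -103.25     4.   ]
hole [523.3  86.8  87.5]
[array([541.1,  92. ,  87.5]), array([530.6,  69.1,  87.5]), array([503.4,  82.6,  87.5]), array([513. , 106.3,  87.5])]
-0.4658152356636619
25.19245918920978 -0.42991263242588174
```

{"name": "play_rows", "arguments": {"translation": [[0.04,0.015,-0.03],[0.074,0.028,-0.06],[0.074,0.028,-0.085],[0.074,0.028,-0.11],[0.074,0.028,-0.12],[0.074,0.028,-0.128],[0.074,0.028,-0.135],[0.074,0.028,-0.135]], "yaw": [0,-0.009,-0.009,-0.009,-0.009,-0.009,-0.009,-0.009], "hand": 0.4}}

```text
clock: 2.65
eef_pos: [541.3, -103.3, 70.6]
eef_rot: [3.142, 0.0, -0.204]
wrist_force: [-0.3, -0.2, -1.0]
finger_gap: 37.4
finger_force: 0.0
```

```bash
python3 - <<'E'
from h import *
print(telemetry.read_state()); c=snap('wrist','w2')
print(proj(c,[542,-103,96]))
cv2.imwrite('pics/w2c.png',np.clip(1.6*cv2.resize(cv2.imread('pics/w2.png')[160:400,130:430].astype(float),None,fx=2.5,fy=2.5),0,255).astype(np.uint8))
E
```

```text
{'clock': 2.65, 'joints': array([-2.55002049e-01,  3.98234568e-01,  1.62163086e+00, -1.84664553e-05,
        1.12175060e+00,  1.52004966e+00]), 'qd': array([ 8.80137060e-04, -7.78014260e-03, -7.77135965e-03, -6.94271135e-04,
        6.12123274e-03, -7.95676461e-05]), 'effort': array([-1.55265885e-02, -5.50725961e+01, -3.17908251e+01,  1.73362414e-02,
       -2.28456133e-01, -4.23229085e-04]), 'eef_pos': array([ 541.31897732, -103.29163037,   70.55338258]), 'eef_rot': array([ 3.14157722e+00,  2.41821088e-05, -2.04247366e-01]), 'wrist_force': array([-0.26275234, -0.18072507, -0.99185551]), 'moment': array([0.02802179, 0.04305771, 0.04674021]), 'finger_force': 0.0, 'finger_gap': 37.40387797694812}
[277.3 247.1]
```

View pics/w2c.png

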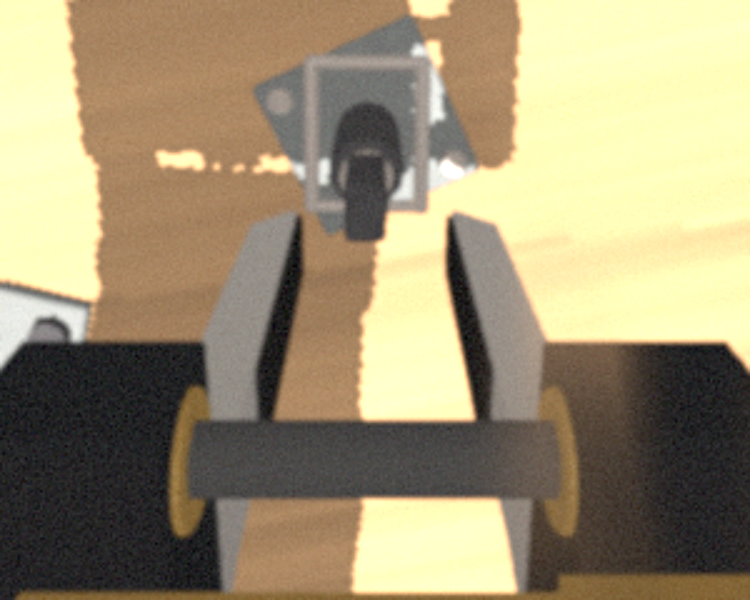

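```bash
python3 - <<'E'
from h import *
c=load('w2')
u=lambda x,y,z:atz(c,130+x/2.5,160+y/2.5,z)
p=u(365,240,96);print('tab near edge',p,'->pin',p+9*np.array([.98,-.2,0]))
H=[u(*t,63) for t in [(310,65),(428,63),(421,205),(312,205)]];m=np.mean(H,0);print('loop',H,m,m-13.5*np.array([.98,-.2,0]))
d=H[0]+H[1]-H[2]-H[3];print(np.arctan2(d[1],d[0]),np.linalg.norm(d)/2)
E
```

```text
tab near edge [ 535.5 -100.7   96. ] ->pin [ 544.32 -102.5    96.  ]
loop [array([582.8, -92.8,  63. ]), array([ 575.9, -129.1,   63. ]), array([ 529.7, -118.1,   63. ]), array([537.1, -82.8,  63. ])] [ 556.375 -105.7     63.   ] [ 543.145 -103.      63.   ]
-0.2246520754910895 47.134408875045715
```

{"name": "play_rows", "arguments": {"translation": [[0.0015,0,0],[0.0015,0,0],[0.0015,0,0],[0.0015,0,0],[0.0015,0,0],[0.0015,0,0]], "yaw": [-0.01,-0.01,-0.01,-0.01,-0.01,-0.01], "hand": 0, "force": 18}}

```text
clock: 3.45
eef_pos: [542.8, -103.2, 70.5]
eef_rot: [-3.142, 0.0, -0.214]
wrist_force: [-0.4, -0.3, -0.2]
finger_gap: 0.6
finger_force: 0.0
```

```bash
python3 - <<'E'
from h import *
print(telemetry.read_state()['finger_gap']); c=snap('wrist','w3');d=snap('side','s3')
A=cv2.resize(cv2.imread('pics/w3.png')[180:300,190:370],None,fx=4,fy=4)[:, :720]
B=cv2.resize(cv2.imread('pics/s3.png')[130:230,280:400],None,fx=1.2*5/5,fy=1.2)
cv2.imwrite('pics/w3c.png',np.clip(1.7*A.astype(float),0,255).astype(np.uint8))
S=cv2.resize(cv2.imread('pics/s3.png')[130:230,270:400],None,fx=6,fy=6)
cv2.imwrite('pics/s3c.png',np.clip(1.7*S.astype(float),0,255).astype(np.uint8))
E
```

```text
0.6477416047882985
```

View pics/s3c.png

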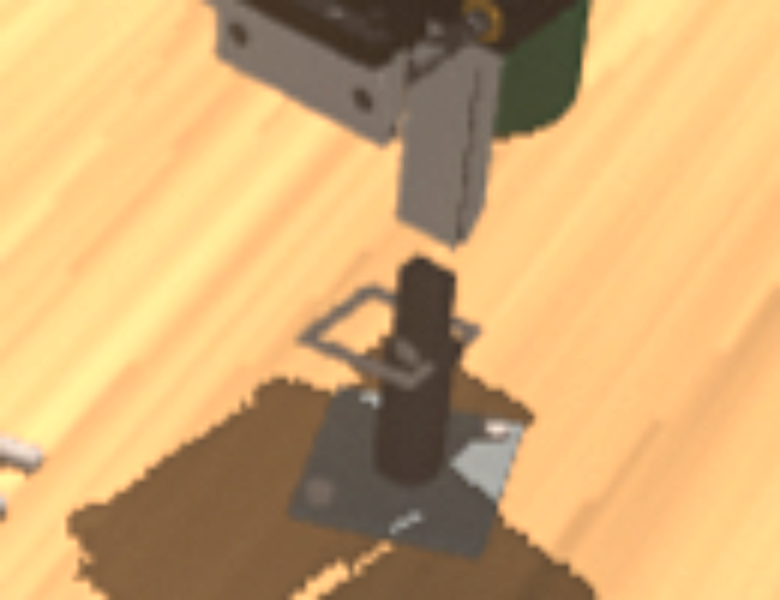

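```bash
python3 - <<'E'
from h import *
s=load('s3');w=load('w3')
for z in (70,90,96,105,115,125):print(z,proj(s,[543,-103,z]),proj(w,[543,-103,z]))
print(telemetry.read_state())
print('min z jnt: tip px (342,169)', 'tab top', (270+425/6,130+268/6))
E
```

```text
70 [339.8 184.1] [277.6 235.3]
90 [340.6 176.6] [277.5 244.6]
96 [340.8 174.3] [277.5 247.8]
105 [341.2 170.9] [277.4 252.8]
115 [341.6 167. ] [277.3 259. ]
125 [342.  163.1] [277.2 265.8]
{'clock': 3.55, 'joints': array([-2.54238168e-01,  4.01252953e-01,  1.61729687e+00,  1.72239217e-05,
        1.12303363e+00,  1.53073669e+00]), 'qd': array([ 0.00111416, -0.00077364, -0.00071817,  0.00084622, -0.00042631,
        0.00121627]), 'effort': array([ 7.84247259e-04, -5.58683074e+01, -3.22346878e+01,  1.70339900e-02,
       -7.31712556e-02, -2.35436391e-04]), 'eef_pos': array([ 542.84552537, -103.24400598,   70.56227557]), 'eef_rot': array([-3.14157751e+00, -9.82150950e-06, -2.14185987e-01]), 'wrist_force': array([-0.80521139,  0.68895029,  0.73788201]), 'moment': array([ 0.01770543, -0.03816819,  0.03451736]), 'finger_force': 0.0, 'finger_gap': 0.5994484185149206}
min z jnt: tip px (342,169) tab top (340.8333333333333, 174.66666666666666)
```

View pics/w3c.png

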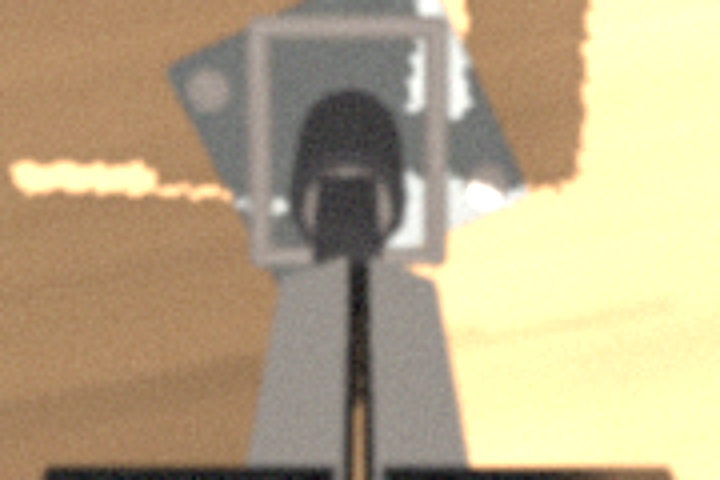

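```bash
python3 - <<'E'
from h import *
print(manip.grip_point_offset,[a for a in dir(manip) if a[0]!='_'],[a for a in dir(telemetry) if a[0]!='_'])
w=load('w3');s=load('s3')
M=R.from_euler('z',-0.214).as_matrix()
for z in (100,105,110,115):
  P=[np.array([542.8,-103.2,z])+M@np.array(q) for q in [(8,0,0),(8,12.5,0),(8,-12.5,0),(-8,12.5,0)]]
  print(z,[proj(w,p) for p in P[:3]],[proj(s,p) for p in P[1:]])
# observed wrist: corners (190+[280,438]/4,180+[270,280]/4) 
print([(190+x/4,180+y/4) for x,y in [(280,272),(350,262),(435,280)]],[(270+x/6,130+y/6) for x,y in [(398,218),(455,247),(485,212)]])
E
```

```text
18.8 ['Unreachable', 'grip_point_offset', 'sign_off'] ['read_state']
100 [array([277.7, 239.4]), array([259.6, 239.4]), array([295.9, 239.4])] [array([334.1, 173.9]), array([341.9, 168.2]), array([340.3, 177.4])]
105 [array([277.7, 242. ]), array([259.1, 242. ]), array([296.3, 242. ])] [array([334.3, 172. ]), array([342.1, 166.3]), array([340.5, 175.5])]
110 [array([277.7, 244.8]), array([258.6, 244.8]), array([296.7, 244.7])] [array([334.5, 170. ]), array([342.3, 164.4]), array([340.7, 173.5])]
115 [array([277.6, 247.7]), array([258.1, 247.7]), array([297.2, 247.7])] [array([334.7, 168.1]), array([342.5, 162.5]), array([340.9, 171.6])]
[(260.0, 248.0), (277.5, 245.5), (298.75, 250.0)] [(336.3333333333333, 166.33333333333334), (345.8333333333333, 171.16666666666666), (350.8333333333333, 165.33333333333334)]
```

{"name": "play_rows", "arguments": {"translation": [[0,0,0],[0,0,0],[0,0,0],[0,0,-0.005],[0,0,-0.01],[0,0,-0.015],[0,0,-0.02],[0,0,-0.025],[0,0,-0.03],[0,0,-0.03]], "yaw": [0,0,0,0,0,0,0,0,0,0], "hand": 0.4}}

```text
clock: 4.8
eef_pos: [542.6, -103.2, 40.1]
eef_rot: [-3.142, 0.001, -0.214]
wrist_force: [-0.1, -1.1, 0.7]
finger_gap: 37.9
finger_force: 0.0
```

```bash
python3 - <<'E'
from h import *
print(telemetry.read_state()['finger_gap']); c=snap('wrist','w4');d=snap('side','s4')
A=cv2.resize(cv2.imread('pics/w4.png')[180:280,215:345],None,fx=3,fy=3)
S=cv2.resize(cv2.imread('pics/s4.png')[140:215,300:380],None,fx=4,fy=4)
cv2.imwrite('pics/w4c.png',np.clip(1.7*np.hstack([A,S]).astype(float),0,255).astype(np.uint8))
E
```

```text
37.902284030890726
```

View pics/w4c.png

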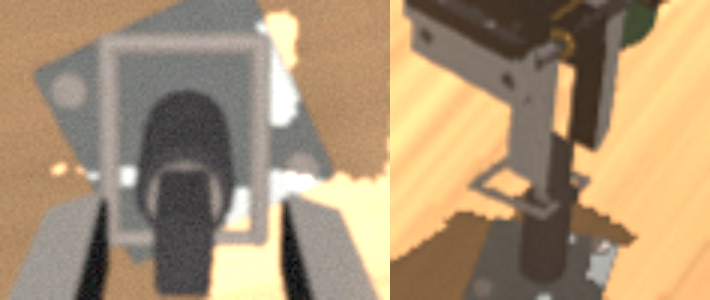

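```bash
python3 - <<'E'
from h import *
w=load('w4');s=load('s4')
M=R.from_euler('z',-0.214).as_matrix()
for z in (65,70,75,80,85,90):
  P=[np.array([542.6,-103.2,z])+M@np.array(q) for q in [(8,19,0),(-8,19,0),(8,31,0),(8,-19,0)]]
  print(z,[proj(s,p) for p in P],[proj(w,p) for p in P])
T=[np.array([543,-103,96])+M@np.array(q) for q in [(9,6,0),(9,-6,0),(-9,-6,0),(-9,6,0)]]
print('tab',[proj(w,p) for p in T])
print('obs tab near edge', [(215+x/3,180+y/3) for x,y in [(158,290),(208,292)]],'tips',[(215+x/3,180+y/3) for x,y in [(103,200),(283,200),(55,207),(330,207)]])
print('side tips',[(300+(x-390)/4,140+y/4) for x,y in [(512,175),(545,195),(577,140),(600,150)]])
E
```

```text
65 [array([331. , 188.5]), array([337.1, 192.1]), array([327.2, 191.3]), array([342.5, 179.9])] [array([250.8, 237.1]), array([251.5, 258. ]), array([233.8, 237.2]), array([304.8, 237. ])]
70 [array([331.1, 186.7]), array([337.2, 190.2]), array([327.4, 189.5]), array([342.7, 178.1])] [array([250.2, 239.7]), array([250.8, 261. ]), array([232.7, 239.7]), array([305.4, 239.6])]
75 [array([331.3, 184.8]), array([337.4, 188.4]), array([327.6, 187.6]), array([342.9, 176.2])] [array([249.5, 242.3]), array([250.2, 264.1]), array([231.6, 242.3]), array([306. , 242.2])]
80 [array([331.5, 183. ]), array([337.6, 186.5]), array([327.7, 185.8]), array([343.1, 174.4])] [array([248.7, 245.1]), array([249.5, 267.4]), array([230.4, 245.1]), array([306.7, 245. ])]
85 [array([331.6, 181.1]), array([337.8, 184.6]), array([327.9, 183.9]), array([343.3, 172.5])] [array([248., 248.]), array([248.7, 270.8]), array([229.2, 248. ]), array([307.4, 247.9])]
90 [array([331.8, 179.2]), array([338. , 182.7]), array([328., 182.]), array([343.5, 170.6])] [array([247.1, 251.1]), array([247.9, 274.4]), array([227.9, 251.1]), array([308.2, 251. ])]
tab [array([267.2, 252.9]), array([287.1, 252.9]), array([287. , 279.8]), array([267.6, 279.8])]
obs tab near edge [(267.6666666666667, 276.6666666666667), (284.3333333333333, 277.3333333333333)] tips [(249.33333333333334, 246.66666666666669), (309.3333333333333, 246.66666666666669), (233.33333333333334, 249.0), (325.0, 249.0)]
side tips [(330.5, 183.75), (338.75, 188.75), (346.75, 175.0), (352.5, 177.5)]
```

{"name": "play_rows", "arguments": {"translation": [[0.001,0.001,-0.003],[0.0015,0.001,-0.006],[0.0015,0.001,-0.009],[0.0015,0.001,-0.009]], "yaw": [0,0,0,0]}}

```text
clock: 5.4
eef_pos: [544.2, -102.2, 31.2]
eef_rot: [-3.142, 0.001, -0.214]
wrist_force: [0.5, 0.1, 0.5]
finger_gap: 37.6
finger_force: 0.0
```

{"name": "play_rows", "arguments": {"translation": [[0,0,0],[0,0,0],[0,0,0],[0,0,0],[0,0,0]], "yaw": [0,0,0,0,0], "hand": 0, "force": 18}}

```text
clock: 6.02
eef_pos: [544.4, -102.2, 31.6]
eef_rot: [-3.142, -0.0, -0.214]
wrist_force: [0.2, 0.7, 1.3]
finger_gap: 11.6
finger_force: 18.0
```

{"name": "play_rows", "arguments": {"translation": [[0,0,0.003],[0,0,0.008],[0,0,0.015],[0,0,0.022],[0,0,0.03],[0,0,0.038],[0,0,0.046],[0,0,0.054],[0,0,0.065],[0,0,0.08],[0,0,0.095],[0,0,0.1]], "yaw": [0,0,0,0,0,0,0,0,0,0,0,0]}}

```text
clock: 7.52
eef_pos: [544.8, -102.4, 132.9]
eef_rot: [3.142, -0.002, -0.214]
wrist_force: [0.2, -0.3, -0.8]
finger_gap: 11.9
finger_force: 18.0
```

```bash
python3 - <<'E'
from h import *
s=telemetry.read_state();print(s['eef_pos'],s['wrist_force'],s['moment'],s['finger_gap'],s['finger_force'])
c=load('w1')
# refined hole estimates: top & wrist triangulation
A=[];b=[]
for cam,u,v in [(load('top'),224.8,256.0),(load('side'),304.25,240),(c,87,192)]:
    o,d=ray(cam,u,v);d/=np.linalg.norm(d);Q=np.eye(3)-np.outer(d,d);A.append(Q);b.append(Q@o)
print(np.linalg.solve(sum(A),sum(b)))
E
```

```text
[ 544.78441623 -102.35960892  132.9357107 ] [ 0.22615857 -0.32083591 -0.80950146] [ 0.06356596 -0.00770843  0.0342872 ] 11.865140384952642 17.996206283569336
[522.67379007  88.02909865  86.26668361]
```

{"name": "play_rows", "arguments": {"translation": [[0.01,0.03,0],[0.015,0.07,0],[0.01,0.11,0],[0,0.15,0],[-0.01,0.175,0],[-0.021,0.19,0],[-0.021,0.19,-0.008],[-0.021,0.19,-0.016],[-0.021,0.19,-0.02],[-0.021,0.19,-0.02]], "yaw": [-0.04,-0.09,-0.13,-0.18,-0.22,-0.25,-0.25,-0.25,-0.25,-0.25]}}

```text
clock: 8.78
eef_pos: [523.3, 87.3, 111.0]
eef_rot: [3.141, 0.001, -0.465]
wrist_force: [-0.2, 0.1, -0.7]
finger_gap: 11.9
finger_force: 18.0
```

```bash
python3 - <<'E'
from h import *
s=telemetry.read_state();print(s['eef_pos'],s['eef_rot'],s['wrist_force'])
c=snap('wrist','w5');d=snap('side','s5')
x,y,z=s['eef_pos']
M=R.from_euler('z',-0.464).as_matrix()
h=[523,88,87.5];print('hole',proj(c,h),proj(d,h))
p=np.array([x,y,z])+M@np.array([-.8,0,0])
for dz in (28.8,-14.2): print('pin',dz,proj(c,p+[0,0,dz]),proj(d,p+[0,0,dz]))
A=cv2.resize(cv2.imread('pics/w5.png')[150:300,215:345],None,fx=3,fy=3)
S=cv2.resize(cv2.imread('pics/s5.png')[200:275,265:345],None,fx=5,fy=5)
o=np.zeros((450,800,3),np.uint8);o[:,:390]=A;o[:375,395:795]=S
cv2.imwrite('pics/w5c.png',np.clip(1.8*o.astype(float),0,255).astype(np.uint8))
E
```

```text
[523.34311848  87.25540848 111.04910061] [ 3.14108910e+00  6.90760717e-04 -4.64678844e-01] [-0.24639562  0.06357825 -0.67937432]
hole [277.3 227.4] [303.2 239.5]
pin 28.8 [277.7 251.2] [304.5 218.5]
pin -14.2 [277.9 231.1] [303.6 235.8]
```

View pics/w5c.png

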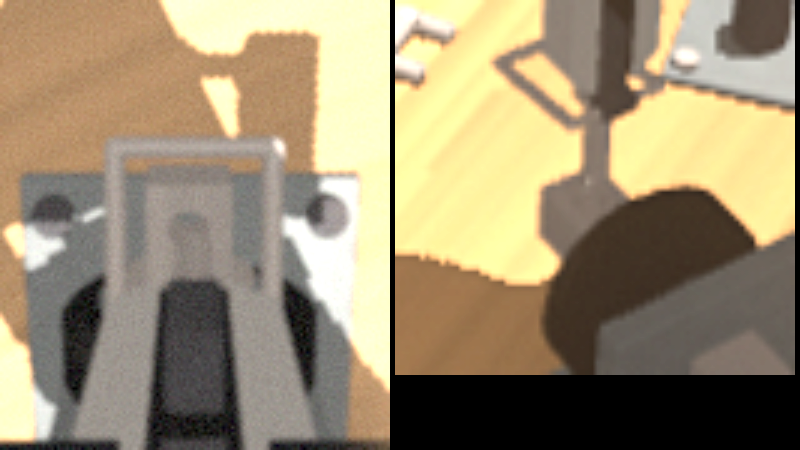

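{"name": "play_rows", "arguments": {"translation": [[0.0003,0.0003,-0.004],[0.0003,0.0003,-0.007],[0.0003,0.0003,-0.008],[0.0003,0.0003,-0.009],[0.0003,0.0003,-0.01],[0.0003,0.0003,-0.01]], "yaw": [0,0,0,0,0,0]}}

```text
clock: 9.62
eef_pos: [523.6, 88.1, 101.5]
eef_rot: [-3.142, -0.0, -0.464]
wrist_force: [-0.5, 0.5, -1.8]
finger_gap: 11.6
finger_force: 18.0
```

{"name": "play_rows", "arguments": {"translation": [[0,0,-0.001],[0,0,-0.002],[0,0,-0.002]], "yaw": [0,0,0]}}

```text
clock: 10.0
eef_pos: [523.6, 88.0, 99.5]
eef_rot: [3.142, 0.0, -0.464]
wrist_force: [0.7, 0.6, -1.7]
finger_gap: 11.7
finger_force: 18.0
```

{"name": "play_rows", "arguments": {"translation": [[0,0,-0.001],[0,0,-0.002],[0,0,-0.003],[0,0,-0.003]], "yaw": [0,0,0,0]}}

```text
clock: 10.5
eef_pos: [523.9, 88.1, 96.6]
eef_rot: [-3.141, -0.0, -0.464]
wrist_force: [1.6, 0.1, -1.9]
finger_gap: 11.9
finger_force: 18.0
```

{"name": "play_rows", "arguments": {"translation": [[0,0,-0.001],[0,0,-0.002],[0,0,-0.003],[0,0,-0.004],[0,0,-0.004]], "yaw": [0,0,0,0,0]}}

```text
clock: 11.12
eef_pos: [523.8, 88.1, 92.5]
eef_rot: [-3.141, -0.0, -0.464]
wrist_force: [4.2, 0.6, -0.2]
finger_gap: 11.8
finger_force: 18.0
```

{"name": "play_rows", "arguments": {"translation": [[0.0006,0,0],[0.001,0,0],[0.001,0,0]], "yaw": [0,0,0]}}

```text
clock: 11.5
eef_pos: [524.2, 88.0, 92.2]
eef_rot: [3.141, 0.001, -0.464]
wrist_force: [-1.1, -0.2, -0.7]
finger_gap: 11.9
finger_force: 18.0
```

{"name": "play_rows", "arguments": {"translation": [[-0.0002,0,-0.002],[-0.0002,0,-0.004],[-0.0002,0,-0.006],[-0.0002,0,-0.008],[-0.0002,0,-0.01],[-0.0002,0,-0.01]], "yaw": [0,0,0,0,0,0]}}

```text
clock: 12.25
eef_pos: [524.4, 88.0, 82.4]
eef_rot: [3.141, 0.0, -0.464]
wrist_force: [-0.1, 0.4, -0.8]
finger_gap: 11.8
finger_force: 18.0
```

{"name": "play_rows", "arguments": {"translation": [[0,0,-0.002],[0,0,-0.004],[0,0,-0.006],[0,0,-0.008],[0,0,-0.01],[0,0,-0.012],[0,0,-0.014],[0,0,-0.016],[0,0,-0.018],[0,0,-0.019],[0,0,-0.02],[0,0,-0.02]], "yaw": [0,0,0,0,0,0,0,0,0,0,0,0]}}

```text
clock: 13.75
eef_pos: [524.4, 88.0, 62.5]
eef_rot: [3.142, 0.0, -0.464]
wrist_force: [-0.1, 0.3, -2.1]
finger_gap: 11.7
finger_force: 18.0
```

{"name": "play_rows", "arguments": {"translation": [[0,0,-0.001],[0,0,-0.002],[0,0,-0.003],[0,0,-0.003]], "yaw": [0,0,0,0]}}

```text
clock: 14.25
eef_pos: [524.4, 88.0, 59.5]
eef_rot: [3.142, 0.0, -0.464]
wrist_force: [0.3, -0.1, -1.5]
finger_gap: 12.0
finger_force: 18.0
```

{"name": "play_rows", "arguments": {"translation": [[0,0,-0.0005],[0,0,-0.001],[0,0,-0.0015],[0,0,-0.0015]], "yaw": [0,0,0,0]}}

```text
clock: 14.75
eef_pos: [524.6, 88.1, 59.0]
eef_rot: [-3.141, -0.001, -0.464]
wrist_force: [-5.8, -1.2, 10.1]
finger_gap: 12.0
finger_force: 18.0
```

{"name": "play_rows", "arguments": {"translation": [[-0.0005,0,0.0007],[-0.0005,0,0.0007]], "yaw": [0,0]}}

```text
clock: 15.0
eef_pos: [524.2, 88.1, 59.1]
eef_rot: [-3.141, -0.001, -0.464]
wrist_force: [-0.6, -0.5, 4.1]
finger_gap: 11.7
finger_force: 18.0
```

{"name": "play_rows", "arguments": {"translation": [[0,0,0],[0,0,0],[0,0,0],[0,0,0]], "yaw": [0,0,0,0], "hand": 0.36}}

```text
clock: 15.5
eef_pos: [523.9, 88.0, 58.7]
eef_rot: [3.142, 0.0, -0.464]
wrist_force: [0.1, -0.0, -0.5]
finger_gap: 33.8
finger_force: 0.0
```

```bash
python3 - <<'E'
from h import *
s=telemetry.read_state();print(s['clock'],s['eef_pos'],s['wrist_force'],s['finger_gap'])
snap('side','s6');snap('wrist','w6');snap('top','t6')
d=cv2.absdiff(cv2.imread('pics/s6.png'),cv2.imread('pics/s5.png')).sum(2);print((d>90).sum())
# where are bright loop / dark tab in the wrist image along row of the tab
g=cv2.imread('pics/w6.png',0);
for v in (205,215,225,235,245,255,265): print(v,g[v,225:335:3])
E
```

```text
15.5 [523.90982832  88.03555989  58.66259651] [ 0.08065471 -0.01637184 -0.45026064] 33.75344165510777
16490
205 [ 90  90  91  86  91  91  92  89  82  99  91  91  88  91  92  87  86  90
  83  85  91  86  84  85 108 179  96  96  84  84  83  84  85  85  89  91
  93]
215 [92 89 87 95 93 89 95 87 83 96 90 84 89 90 87 88 89 94 86 88 84 86 85 86
 85 85 87 96 87 86 88 86 85 88 83 93 98]
225 [73 70 70 66 70 70 67 72 78 94 89 72 76 78 81 76 79 78 79 77 77 72 80 77
 74 77 87 98 81 72 74 71 70 74 76 78 75]
235 [40 44 41 61 71 73 76 70 78 99 91 68 90 89 95 87 85 88 87 93 85 86 86 91
 83 69 83 95 77 73 73 71 71 63 45 55 60]
245 [ 83  76  65  72  71  72  71  81  88  84  93  73  87  91  92  64  33  38
  28  32  34  62  86  87  81  74  84  89  86  77  76  73 123 147 134  98
  96]
255 [ 69  74  82  89  94  87  84  88  53  33  87  72  85  88  91  52  44  41
  44  28  36  52  92  84  74  75  87  39  49  90  87  89  94  89 107 155
 149]
265 [ 70  92  90  89  86  89  90  74  10  22  87  96  96  93  89  44  41  46
  45  39  41  50  98  96  98  97  93  28  20  61  87  83  89  92  90  91
 143]
```

{"name": "play_rows", "arguments": {"translation": [[0.004,-0.002,0.003],[0.0125,-0.006,0.003],[0.0215,-0.0107,0.003],[0.0286,-0.0143,0.003],[0.0286,-0.0143,0],[0.0286,-0.0143,-0.003],[0.0286,-0.0143,-0.006],[0.0286,-0.0143,-0.009],[0.0284,-0.0142,-0.012],[0.0284,-0.0142,-0.012]], "yaw": [0,0,0,0,0,0,0,0,0,0]}}

```text
clock: 16.9
eef_pos: [552.2, 73.9, 46.5]
eef_rot: [3.141, 0.0, -0.464]
wrist_force: [1.1, -0.0, 0.3]
finger_gap: 33.9
finger_force: 0.0
```

{"name": "play_rows", "arguments": {"translation": [[-0.0006,0.0003,-0.0035],[-0.0013,0.0007,-0.007],[-0.003,0.0015,-0.01],[-0.0046,0.0023,-0.0125],[-0.0046,0.0023,-0.0125]], "yaw": [0,0,0,0,0]}}

```text
clock: 17.52
eef_pos: [547.5, 76.2, 34.0]
eef_rot: [3.141, 0.0, -0.464]
wrist_force: [0.2, -0.3, 0.2]
finger_gap: 33.5
finger_force: 0.0
```

```bash
python3 - <<'E'
from h import *
s=telemetry.read_state();print(s['wrist_force'],s['moment'])
c=snap('wrist','w7');d=snap('side','s7')
g=cv2.imread('pics/w7.png',0)
M=R.from_euler('z',-0.464).as_matrix();H=np.array([523.4,88.2,87.5])
for th in (0,.3,.6,.9):
  print(th,[proj(c,H+M@np.array([-10+47*np.cos(th),y,3-47*np.sin(th)])) for y in (-18,0,18)],[proj(d,H+M@np.array([-10+47*np.cos(th),y,3-47*np.sin(th)])) for y in (-18,0,18)])
for v in range(185,250,4): print(v,g[v,225:335:4])
E
```

```text
[ 0.18505601 -0.32467337  0.19917828] [0.01522278 0.03615687 0.02024636]
0 [array([307.6, 252.4]), array([277.6, 252.5]), array([247.5, 252.5])] [array([299.8, 222.2]), array([291.7, 225.9]), array([283.4, 229.6])]
0.3 [array([305.5, 246.9]), array([277.7, 247. ]), array([249.8, 247. ])] [array([300.2, 228.2]), array([292.2, 231.9]), array([284. , 235.6])]
0.6 [array([303.7, 248.2]), array([277.8, 248.3]), array([251.8, 248.3])] [array([301.9, 234.9]), array([293.9, 238.6]), array([285.7, 242.4])]
0.9 [array([302.3, 255. ]), array([277.9, 255. ]), array([253.4, 255. ])] [array([304.6, 241.9]), array([296.6, 245.6]), array([288.5, 249.4])]
185 [85 85 82 82 88 91 85 90 89 88 88 86 88 87 91 88 88 89 84 87 78 85 85 89
 87 88 93 89]
189 [86 85 87 88 86 87 89 89 86 88 89 91 92 87 86 89 86 84 83 82 87 88 88 85
 92 93 89 91]
193 [88 89 84 86 87 86 85 89 87 86 91 87 84 89 83 80 80 85 86 92 99 84 93 86
 89 90 94 89]
197 [ 86  86  86  87  85  87  93  92  90  85  88  84  86  83  85  90  87  84
 142 185 183 164  86  89  89  81  84  88]
201 [ 82  87  90  90  88  90  88  87  91  85  84  87  84  83 
[... 645 characters left out ...]
87  90]
225 [ 83  84  93  89  87  90  86  86  90  91  83  84  89  86  92  88  89  86
  87  84  86 126  82  85  85  85  85  87]
229 [87 92 90 89 89 88 86 87 85 86 87 86 86 85 90 85 84 85 81 84 84 80 82 85
 83 90 86 91]
233 [88 90 85 84 91 93 89 85 85 84 86 90 92 86 85 85 90 86 87 87 85 84 80 84
 86 85 85 86]
237 [87 89 86 88 85 83 86 86 87 93 87 88 87 85 85 87 82 84 87 85 82 87 81 79
 82 84 86 85]
241 [87 87 87 85 89 89 90 91 92 87 86 84 85 85 83 86 86 85 86 84 85 85 83 82
 83 84 85 86]
245 [87 87 89 85 87 87 89 83 84 84 88 83 77 83 84 85 83 86 86 83 78 86 85 80
 83 95 78 85]
249 [156 165 132  86  88  82  83  54  97  99 100  98 100  95  95  97  99  94
  97 100  67  80  87  84  91 144 165 138]
```

```bash
python3 - <<'E'
import cv2
for n in ('s5','s6','s7'):
    g=cv2.imread(f'pics/{n}.png',0)
    print(n);[print(v,g[v,278:306:2]) for v in range(216,252,3)]
E
```

```text
s5
216 [150 143 148 149 151  86  67  97 139 141 145  91  76  79]
219 [144 150 146 132 135 140 141  79  66 121 142 122  65  47]
222 [151 143 133 137 141 137 141 144 124  71  65 127 103  72]
225 [138 135 139 140 139 143 142 142 140 142 118  87  91  68]
228 [138 141 140 141 142 143 142 140 142 143 145 146 100  68]
231 [142 140 142 144 143 141 141 143 142 145 145 149 102  68]
234 [140 144 144 142 141 141 143 143 146 149 141 133  71  69]
237 [145 143 142 142 143 143 145 148 105  64  66  67  69  68]
240 [143 143 142 145 143 146 147 152  78  65  69  65  65  68]
243 [142 143 145 143 148 149 149 154  72  65  65  67  68  68]
246 [144 145 145 148 149 151 149 149  70  63  63  64  63  30]
249 [146 146 148 149 152 149 145 142 148  83  62  45  30  31]
s6
216 [ 84 139 152 153 152 105  74  74  78  78  77 134 141 143]
219 [ 83 145 151 135 140 104  74  76  78  77  76 134 145 146]
222 [ 81 144 136 140 144 111  74  74  79  78  77 139 127  65]
225 [142 138 143 145 143  94  75  75  79  78  80  36  39  40]
228 [142 145 143 146 148  95  75  75  77  77  80  36  37  40]
231 [146 144 148 140  92  73  75  75  78
[... 426 characters left out ...]
 60 145 143 145 147 149  39  29]
219 [150  90  76  75  78  78  60 145 146 146 145 150  28  29]
222 [157  90  76  76  78  78  60 149 146 144 145 153  32  35]
225 [145  83  75  76  79  78  84 148 145 145 152  48  37  39]
228 [143  95  76  76  78  79  73 146 146 148 155  38  38  40]
231 [148  95  75  75  79  79  74 150 146 150 157  39  38  38]
234 [145  95  75  75  79  79  74 150 152 154 151  38  38  38]
237 [151 150  97  74  79  78  90 156 110  64  66  56  38  39]
240 [148 147 148 120  77  79  69  77  65  66  70  66  49  39]
243 [132 151 150 150  84  68  69 109  67  64  64  69  70  60]
246 [ 68  68  62 135 137  86 141  90  64  65  74  70  63  29]
249 [70 70 70 71 71 70 69 67 65 79 63 42 26 28]
```

{"name": "play_rows", "arguments": {"translation": [[-0.0026,0.0013,-0.002],[-0.0053,0.0026,-0.0033],[-0.008,0.004,-0.0042],[-0.0106,0.0053,-0.005],[-0.013,0.0065,-0.0055],[-0.0145,0.0072,-0.006],[-0.0145,0.0072,-0.006]], "yaw": [0,0,0,0,0,0,0]}}

```text
clock: 18.5
eef_pos: [533.1, 83.4, 28.2]
eef_rot: [3.142, 0.0, -0.464]
wrist_force: [-0.5, 0.7, -0.5]
finger_gap: 33.7
finger_force: 0.1
```

{"name": "play_rows", "arguments": {"translation": [[-0.0009,0.0004,0],[-0.0018,0.0009,0],[-0.0027,0.0013,0],[-0.0027,0.0013,0]], "yaw": [0,0,0,0]}}

```text
clock: 19.0
eef_pos: [531.4, 84.3, 28.5]
eef_rot: [-3.141, -0.002, -0.464]
wrist_force: [5.7, -3.5, -2.4]
finger_gap: 33.9
finger_force: 3.2
```

{"name": "play_rows", "arguments": {"translation": [[-0.0007,0.0003,0],[-0.0013,0.0007,0],[-0.0018,0.0009,0],[-0.0018,0.0009,0]], "yaw": [0,0,0,0]}}

```text
clock: 19.5
eef_pos: [530.6, 84.9, 28.8]
eef_rot: [-3.14, -0.004, -0.464]
wrist_force: [11.2, -5.6, -3.7]
finger_gap: 34.0
finger_force: 5.6
```

{"name": "play_rows", "arguments": {"translation": [[-0.0005,0.0002,0],[-0.0009,0.0004,0],[-0.0009,0.0004,0]], "yaw": [0,0,0]}}

```text
clock: 19.88
eef_pos: [529.9, 85.2, 28.8]
eef_rot: [-3.14, -0.005, -0.464]
wrist_force: [14.0, -6.4, -5.2]
finger_gap: 34.1
finger_force: 6.3
```

{"name": "play_rows", "arguments": {"translation": [[0.003,-0.0015,0],[0.0036,-0.0018,-0.002],[0.0036,-0.0018,-0.004],[0.0036,-0.0018,-0.006],[0.0036,-0.0018,-0.006]], "yaw": [0,0,0,0,0]}}

```text
clock: 20.5
eef_pos: [531.9, 84.0, 22.4]
eef_rot: [-3.141, -0.001, -0.464]
wrist_force: [3.9, -2.8, 2.5]
finger_gap: 34.0
finger_force: 3.0
```

{"name": "play_rows", "arguments": {"translation": [[-0.0009,0.0004,0],[-0.0018,0.0009,0],[-0.0027,0.0013,0],[-0.0027,0.0013,0]], "yaw": [0,0,0,0]}}

```text
clock: 21.0
eef_pos: [528.1, 85.6, 21.8]
eef_rot: [3.141, 0.001, -0.464]
wrist_force: [0.9, -0.2, 0.2]
finger_gap: 33.9
finger_force: 0.1
```

{"name": "play_rows", "arguments": {"translation": [[-0.0009,0.0004,0],[-0.0018,0.0009,0],[-0.0027,0.0013,0],[-0.0027,0.0013,0]], "yaw": [0,0,0,0]}}

```text
clock: 21.5
eef_pos: [526.0, 86.8, 22.3]
eef_rot: [-3.142, 0.0, -0.464]
wrist_force: [-0.2, -0.4, -1.0]
finger_gap: 34.1
finger_force: 0.2
```

{"name": "play_rows", "arguments": {"translation": [[-0.0009,0.0004,0],[-0.0018,0.0009,0],[-0.0027,0.0013,0],[-0.0027,0.0013,0]], "yaw": [0,0,0,0]}}

```text
clock: 22.0
eef_pos: [525.4, 87.2, 22.5]
eef_rot: [-3.14, -0.005, -0.464]
wrist_force: [15.5, -6.1, -7.8]
finger_gap: 33.9
finger_force: 7.6
```

{"name": "play_rows", "arguments": {"translation": [[0.004,-0.002,0],[0.009,-0.0045,0],[0.018,-0.009,0.003],[0.018,-0.009,0.02],[0.018,-0.009,0.05],[0.018,-0.009,0.09],[0.018,-0.009,0.14],[0.018,-0.009,0.18],[0.0,-0.05,0.2],[-0.04,-0.09,0.2],[-0.08,-0.13,0.2],[-0.08,-0.13,0.2]], "yaw": [0,0,0,0,0,0,0,0,0,0,0,0]}}

```text
clock: 23.5
eef_pos: [441.8, -43.5, 223.9]
eef_rot: [-3.141, -0.002, -0.467]
wrist_force: [-0.6, 0.7, 0.5]
finger_gap: 33.8
finger_force: 0.0
```

```bash
python3 - <<'E'
from h import *
print(telemetry.read_state()['wrist_force'])
c=snap('side','s9');snap('top','t9');g=cv2.imread('pics/s9.png',0)
M=R.from_euler('z',-0.464).as_matrix();H=np.array([523.2,88.3,87.5])
pr=lambda q:proj(c,H+M@np.array(q,float))
print('arm+y vertical',pr([-10,18,3]),pr([-8.6,18,-44]),'tip',pr([0,0,-43]),'bar',pr([-8.6,0,-44]),'tabtop',pr([0,0,36]),'level bar',pr([37,18,3]),pr([37,-18,3]))
for v in range(204,275,3): print(v,g[v,280:322:2])
E
```

```text
[-0.55833212  0.72962677  0.5380188 ]
arm+y vertical [297.8 245.8] [296.7 262.8] tip [302.3 255.5] bar [304.8 258.9] tabtop [303.7 225.3] level bar [283.5 229.7] [299.9 222.3]
204 [119 120 125 131 133 124 129 131 129 119 119 119 119 122 124 121 121 123
 125 124 125]
207 [123 127 132 131 125 130 132 127 118 120 118 121 124 124 122 122 124 126
 125 125 105]
210 [129 134 129 126 131 131 126 118 122 118 122 124 124 122 122 124 126 124
 126 130 102]
213 [135 126 129 132 131 124 120 121 120 123 125 124 122 124 124 125 125 127
 130 100  78]
216 [125 131 132 130 122 122 122 122 125 125 124 122 124 125 125 124 128 130
 127  93  57]
219 [131 130 116 119 124 120 123 125 124 123 124 124 125 126 127 130 130 126
 125 127 127]
222 [127 118 121 125 121 125 126 124 123 124 127 111  88 127 130 130 126 125
 127 128 127]
225 [118 123 125 122 126 125 124 123 125 129  50  60  61  60 111 127 126 127
 128 127 127]
228 [125 124 124 126 125 125 123 125 126 133  39  39  59  60  49 115 128 128
 128 125 123]
231 [124 126 126 126 125 125 125 126 127 134  38  37  38  39  36 120 129 128
 124 123 124]
234 [127 126 1
[... 559 characters left out ...]
5 128 131 136  44  32  31  32  31  31  31  31  31
  30  26  26]
255 [132 133 130 126 124 130 133 134  91  29  32  31  32  31  32  31  29  28
  26  26  27]
258 [133 130 124 126 129 131 131 134  44  30  31  30  30  30  30  29  26  26
  25  31  79]
261 [128 125 127 131 131 131 129 106  27  31  31  30  30  29  28  25  34  71
 103  99  99]
264 [124 129 131 131 132 128 127  76  28  29  31  30  28  52  92 102 100 100
 101  95  74]
267 [130 132 133 131 128 115  72  55  29  30  29  29  28  48  94 100  96  74
  47  49  49]
270 [132 133 132 114  55  60  61  59  51  29  29  28  27  45  45  49  48  47
  49  49  49]
273 [132 131 127 130 101  58  59  60  57  53  29  28  27  47  47  48  48  48
  50  50  48]
```

```bash
python3 -c "from cell import manip; print(manip.sign_off())"
```

```text
the job is handed in; nothing more can be done
None
```

The hitch pin is home in the axle hole and its loop pushed through the snap until it hit its stop. The gripper was then opened clear and the job handed in at about 24 s. The highest contact force I read was about 18 N, but the last look only confirmed the pin at home height and the loop off its level position; the bar behind the tip was felt, not seen.

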